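# Put the pile of boxes away in their trays

## Task

Take the pile on the bench apart from the top down, one thing at a time, and put each away in its own tray before taking the next: the round tin in the tray with the round red liner, the black box in the black-lined tray, the long red box in the long red-lined tray, and the off-white box in the white-lined tray. Each must lie flat on the floor of its tray, right way up, inside the four corner lips and lengthwise with the tray (either way round). Do not tip anything over, and leave the hand microphone and the dropper bottle where they are.

Things in the scene. Friction and masses are not known exactly. Their poses are not given: they have to be found in the camera images.
- round_tin: round tin with a red lid over a white body, 52 mm across, 22 mm high, about 60 g; loose. Origin: centre of its underside; z up. At the start it is the top of the pile, its underside 63 mm over the bench. Grasp it from above, on the white body (50 mm across, lower 13 mm)
- sensor_box: black box with a pale label on top, 44 mm (x) by 62 mm (y) by 30 mm high, about 180 g; loose, solid, upright. Origin: centre of its underside; z up, y along its long side. At the start third from below in the pile, lying roughly crosswise on the flat red box, its underside 33 mm over the bench. Grasp it from above across the 44 mm
- red_box: long flat red box, 35 mm (x) by 95 mm (y) by 12 mm high, about 60 g; loose, solid, upright. Origin: centre of its underside; z up, y along its long side. At the start second from below, on the pale box, roughly parallel to it, its underside 21 mm over the bench. Grasp it from above across the 35 mm
- pale_box: flat off-white cardboard box, 58 mm (x) by 88 mm (y) by 21 mm high, about 50 g; loose, solid, upright. Origin: centre of its underside; z up, y along its long side. At the start the lowest of the pile, on the bench. Grasp it from above across the 58 mm
- tin_tray: fixed aluminium tray with a round red liner (62 mm disc, small white dot in its middle), for the round tin. Floor 3.5 mm above the bench; at each corner a lip 9.5 mm above the bench, 3 mm thick, 13 mm along each side; sides open between them for the fingers. Room inside the lips 68 mm (x) by 68 mm (y). Origin: centre of its underside, on the bench; z up
- sensor_tray: fixed aluminium tray with a black rectangular liner, for the black box. Floor 3.5 mm above the bench; at each corner a lip 9.5 mm above the bench, 3 mm thick, 13 mm along each side; sides open between them for the fingers. Room inside the lips 60 mm (x) by 78 mm (y). Origin: centre of its underside, on the bench; z up, y along its long side
- red_tray: fixed aluminium tray with a long narrow red rectangular liner, for the flat red box. Floor 3.5 mm above the bench; at each corner a lip 9.5 mm above the bench, 3 mm thick, 13 mm along each side; sides open between them for the fingers. Room inside the lips 51 mm (x) by 111 mm (y). Origin: centre of its underside, on the bench; z up, y along its long side
- pale_tray: fixed aluminium tray with a white rectangular liner, for the off-white box. Floor 3.5 mm above the bench; at each corner a lip 9.5 mm above the bench, 3 mm thick, 13 mm along each side; sides open between them for the fingers. Room inside the lips 74 mm (x) by 104 mm (y). Origin: centre of its underside, on the bench; z up, y along its long side
- black_mic: bystander: black hand microphone lying on the bench, 119x73x38 mm, loose; to be left alone. Origin: centre of its underside
- dropper_bottle: bystander: small amber dropper bottle standing on the bench, 34 mm across, 102 mm high, loose; to be left alone. Origin: centre of its underside
Things that resemble listed ones, but are neither listed nor needed, are in the scene too. What is shaped like the round_tin but purple or yellow is not meant.

How it is judged (in metres and radians):
On the way, in this order (a step that is already met when the one before it is completed fails the run):
1. the round tin lies in its round-marked tray, and what lay below it still stands where it stood (within 40 mm) (horizontal distance between round_tin and tin_tray below 0.013 m and z of round_tin in the frame of tin_tray between 0.001 and 0.0055 m and angle between round_tin's own z axis and vertical below 0.05 rad and linear speed of round_tin below 0.02 m/s and distance of each of sensor_box, red_box, pale_box from where it was at the start of the episode below 0.04 m), for 0.2 s.
2. the black box lies in the black-lined tray, and what lay below it still stands where it stood (within 40 mm) (horizontal distance between sensor_box and sensor_tray below 0.013 m and z of sensor_box in the frame of sensor_tray between 0.001 and 0.0055 m and angle between sensor_box's own z axis and vertical below 0.05 rad and linear speed of sensor_box below 0.02 m/s and angle between the y axis of sensor_box and the y axis of sensor_tray, either way round below 0.3 rad and distance of each of red_box, pale_box from where it was at the start of the episode below 0.04 m), for 0.2 s.
3. the flat red box lies in the long red-lined tray, and what lay below it still stands where it stood (within 40 mm) (horizontal distance between red_box and red_tray below 0.013 m and z of red_box in the frame of red_tray between 0.001 and 0.0055 m and angle between red_box's own z axis and vertical below 0.05 rad and linear speed of red_box below 0.02 m/s and angle between the y axis of red_box and the y axis of red_tray, either way round below 0.3 rad and distance of pale_box from where it was at the start of the episode below 0.04 m), for 0.2 s.
4. the pale box lies in the white-lined tray (horizontal distance between pale_box and pale_tray below 0.013 m and z of pale_box in the frame of pale_tray between 0.001 and 0.0055 m and angle between pale_box's own z axis and vertical below 0.05 rad and linear speed of pale_box below 0.02 m/s and angle between the y axis of pale_box and the y axis of pale_tray, either way round below 0.3 rad), for 0.2 s.
At the end, for the whole second after the job is handed in: All four things lie at rest, right way up (within 0.05 rad), flat on the floors of their own trays (underside within 2 mm of the floor), each centre within 13 mm of its tray's centre, the three boxes lengthwise with their trays within 0.3 rad, either way round (all of step 4 and horizontal distance between round_tin and tin_tray below 0.013 m and z of round_tin in the frame of tin_tray between 0.001 and 0.0055 m and angle between each of round_tin, sensor_box, red_box's own z axis and vertical below 0.05 rad and linear speed of each of round_tin, sensor_box, red_box below 0.02 m/s and horizontal distance between sensor_box and sensor_tray below 0.013 m and z of sensor_box in the frame of sensor_tray between 0.001 and 0.0055 m and angle between the y axis of sensor_box and the y axis of sensor_tray, either way round below 0.3 rad and horizontal distance between red_box and red_tray below 0.013 m and z of red_box in the frame of red_tray between 0.001 and 0.0055 m and angle between the y axis of red_box and the y axis of red_tray, either way round below 0.3 rad); the robot touches nothing.
It fails at once if one of the four things is tipped over (more than 0.6 rad) (angle between any of round_tin, sensor_box, red_box, pale_box's own z axis and vertical above 0.6 rad).
It fails at once if the hand microphone is disturbed (moved more than 20 mm or tipped over) (distance of black_mic from where it was at the start of the episode above 0.02 m or angle between black_mic's own z axis and vertical above 0.6 rad).
It fails at once if the dropper bottle is disturbed (moved more than 20 mm or tipped over) (distance of dropper_bottle from where it was at the start of the episode above 0.02 m or angle between dropper_bottle's own z axis and vertical above 0.6 rad).
It also fails if it takes over 109 s, if anything falls off the work surface, if the arm or the gripper's body presses on something with over 40 N, if the wrist force passes 120 N, or if a joint passes its speed limit or range.

## Robot

A 6-joint arm with a two-finger parallel gripper is mounted at the origin on a cart in front of the work surface, level with it; the furniture and walls round the work are solid. World frame = base frame: x ahead of the robot, y to its left, z up, the work surface at z = 0. Lengths are in mm, angles in rad, forces in N, time in s.
With the tool pointing down it reaches from about 375 to 925 mm from the base axis. Payload 5.7 kg.
Tool frame: the origin (TCP) lies midway between the tips of the shut fingers; the grasp point (between the pads) lies 19 mm behind it; z points along the fingers, y is the line along which they close (so a half turn about z gives the same grasp; the last joint's range is limited). The gripper opens to 88 mm and grips with 3 to 60 N. Pads are 20 mm wide; open, the fingers measure 115 mm over their backs; the gripper's body (75 mm by 178 mm) begins 61 mm behind the grasp point.
Start: joints at [1.214, 0.359, 1.51, -0, 1.272, -0.115], TCP at [143.665, 582.514, 222.623] pointing down, gripper open.
Joint ranges: [-2.97, 2.97], [-1.01, 2.36], [0.21, 2.38], [-0.96, 4.11], [0.2, 2.71], [-2.98, 2.98]. Speed limits (rad/s): [2.39, 2.39, 3.14, 3.14, 3.14, 3.14].

## Interface

Orientations are given as a unit quaternion [x, y, z, w].
In Python, from station import sense, cams, bot gives the robot as it stands. The module is installed in compiled form; this text tells all that it offers.
- The arm moves only by the tool arm_command, never from a script. Its argument "series" is a list of rows, each an object with "hand": the opening, from -1 (shut) to 1 (fully open); "translation": the shift along the tool's x, y, z in cm, a list of three; "rotation": the turn, a rotation vector about the tool's x, y, z in degrees, a list of three. A call has 1 to 8 rows; each row shifts and turns the commanded pose from where the row before left it, along the tool's axes as they then stand; what a row does not reach is not made up. A row lasts 1/8 s, in which the tool goes at most 62.5 mm and 10.7 degrees, less where a joint would pass 70% of its speed; a pose out of reach is approached as far as the arm can. A call with a gripper value outside its range is refused whole. The fingers move at their own pace and stop on an object; the grip force is fixed at half the most. Time passes only in rows, so rows that do not move let the fingers close. It gives the time, the measured TCP pose, the force, the opening and the grip force at its end, in the units of the state.
- sense(): the state, without advancing time (a new reading comes with each control period).
- cams.snapshot(name): name is "scene" or "top" or "wrist"; returns the picture (480x640x3 uint8, blue, green, red); there is no depth.
- cams.camera_info(name): a dict with "fx", "fy", "cx", "cy" (pixels), "origin" and "attitude" of the camera in the world; the wrist camera has in their place "tool_from_camera" (4x4, takes a point from camera to tool coordinates, whose origin is the TCP and whose axes are the flange's). Camera axes: x right, y down, z forward; pixel columns grow to the right and rows downward; lengths in mm; the calibration is good to about 2 mm. The wrist camera is an equidistant fisheye: a pixel r from the principal point sees the ray r / f radians off the axis. A picture is of the moment at which its call begins: read the wrist's pose just before it. camera_info takes no time and is no camera call.
- bot.close_job(): hands the job in; it is judged then, once.
Trained networks look in the newest picture that a camera, given by its name, has taken for a name from the list of things; names that differ only in an ending like _2 or _b are one class to them, and where a whole thing is asked for, a point or a joint stands for the part that bears it (a point fixed in the world has none). Each returns a list of dicts, best first, with "p" (0 to 1); they miss things now and then, are a little off and sometimes report something else, mostly with a low value. They report only what shows in the picture. A call takes as long as a camera call. They do not tell look-alikes from the thing itself.
- cams.look_for(camera, label): "centre" ([column, row] in pixels, amid what is visible of it).
- cams.outline_of(camera, label): "mask" (480x640 bool, what is visible of it) and "centre" ([column, row] in pixels, amid what is visible of it).
- cams.place_of(camera, label): "centre" ([column, row] in pixels: a listed point, or the origin of a listed thing).
The state is a dict: "time": time; "joints": joint angles; "qd": joint speeds; "joint_efforts": joint torques, N m; "tool_pos": TCP position; "ee_rot": TCP orientation; "force": force on the tool from outside, world axes, zero at the start; "wrist_torque": the same for the moment, N m; "width": finger opening in mm; "gripper_force": force on a finger pad.
Only numpy, scipy, OpenCV 4.12 (cv2) and the standard library are available. Lean on these libraries where they do the work, as an engineer would, in place of code of your own. Each camera call takes 0.05 s, during which the arm holds its last target. There are 200 camera calls.

## Working session

There is one attempt and no reset: what is moved stays moved. The work goes in short steps, Python scripts to look and compute and a tool call to move; the robot and the scene stay as the last step left them, time stands still between calls to the robot, and variables do not carry over. Pictures are saved under pics/ and viewed, at most 14 in all, crops included, and the job is handed in when it is done.

Besides the shell and the picture viewer there is one more tool, called by a JSON object that holds its "fn" and its "kwargs". arm_command: Moves the arm, as the interface text tells. Its arguments: {"type":"object","properties":{"series":{"type":"array"}},"required":["series"]}

```bash
mkdir -p pics; python3 - <<'E'
from station import sense, cams, bot
import cv2, numpy as np
s=sense(); print({k:np.round(s[k],3) for k in('time','tool_pos','ee_rot','width','force')})
for n in("scene","top","wrist"):
    i=cams.snapshot(n); cv2.imwrite(f"pics/{n}0.png",i)
    print(n,{k:np.round(v,3).tolist() for k,v in cams.camera_info(n).items()})
for n in ['round_tin','sensor_box','red_box','pale_box','tin_tray','sensor_tray','red_tray','pale_tray','black_mic','dropper_bottle']:
    print(n,[(round(d['p'],2),np.round(d['centre']).tolist()) for d in cams.place_of("top",n)])
E
```

```text
{'time': np.float64(0.0), 'tool_pos': array([143.431, 581.914, 221.836]), 'ee_rot': array([ 0.121,  0.993, -0.001, -0.   ]), 'width': np.float64(87.751), 'force': array([0.419, 0.355, 0.484])}
scene {'fx': 441.825, 'fy': 441.825, 'cx': 311.363, 'cy': 242.751, 'origin': [130.13, -376.96, 715.304], 'attitude': [0.864, -0.336, 0.137, -0.35]}
top {'fx': 449.338, 'fy': 449.338, 'cx': 318.992, 'cy': 242.113, 'origin': [378.303, 80.058, 992.951], 'attitude': [-0.637, 0.764, -0.079, 0.069]}
wrist {'fx': 371.648, 'fy': 371.648, 'cx': 315.049, 'cy': 240.866, 'tool_from_camera': [[0.0, -0.97, -0.245, 66.204], [1.0, 0.001, -0.001, 0.026], [0.001, -0.245, 0.97, -161.981], [0.0, 0.0, 0.0, 1.0]]}
round_tin [(0.96, [311.0, 292.0]), (0.9, [315.0, 203.0]), (0.65, [151.0, 296.0]), (0.58, [429.0, 233.0])]
sensor_box [(0.47, [314.0, 294.0])]
red_box []
pale_box [(0.63, [312.0, 299.0]), (0.35, [372.0, 230.0])]
tin_tray [(0.95, [274.0, 229.0])]
sensor_tray [(0.93, [457.0, 288.0]), (0.29, [371.0, 231.0])]
red_tray [(0.88, [225.0, 324.0])]
pale_tray [(0.81, [371.0, 230.0])]
black_mic [(0.69, [466.0, 212.0])]
dropper_bottle [(0.85, [199.0, 258.0])]
```

View pics/top0.png

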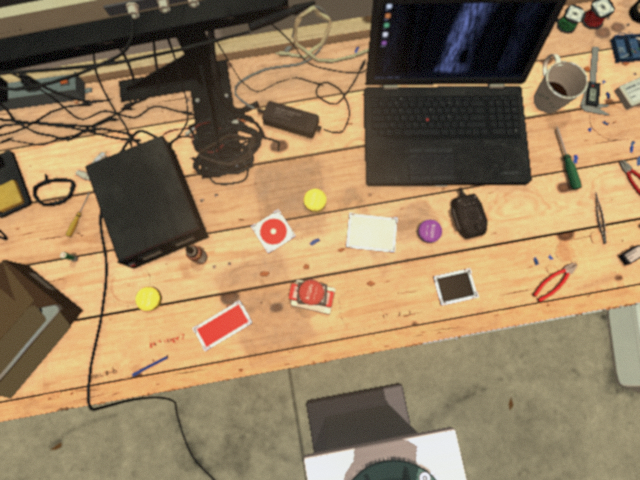

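View pics/scene0.png

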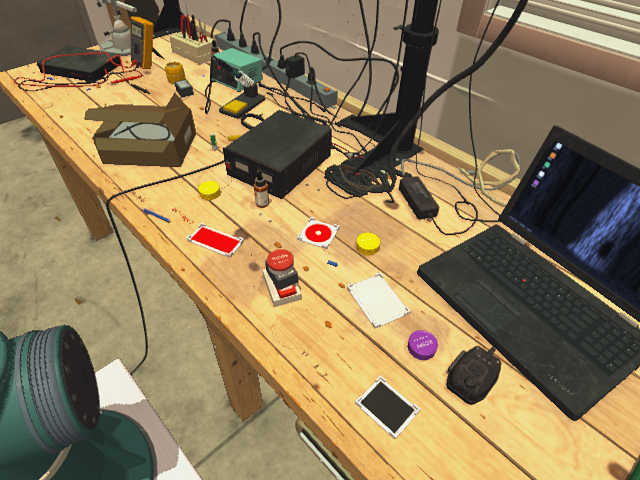

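```bash
cat > h.py <<'E'
from station import sense, cams, bot
import cv2, numpy as np
from scipy.spatial.transform import Rotation as R
def pose(n,s=None):
    c=cams.camera_info(n)
    if n!='wrist': return c,R.from_quat(c['attitude']).as_matrix(),np.array(c['origin'])
    s=s or sense(); T=np.array(c['tool_from_camera']); A=R.from_quat(s['ee_rot']).as_matrix()
    return c,A@T[:3,:3],A@T[:3,3]+np.array(s['tool_pos'])
def ray(n,uv,z,s=None):
    c,A,o=pose(n,s); uv=np.atleast_2d(uv).astype(float)
    a=(uv-[c['cx'],c['cy']])/c['fx']
    if n=='wrist':
        r=np.linalg.norm(a,axis=1)[:,None]+1e-9
        d=np.hstack([a/r*np.sin(r),np.cos(r)])
    else: d=np.hstack([a,np.ones((len(a),1))])
    d=d@A.T
    return (o+d*((z-o[2])/d[:,2])[:,None])
def proj(n,P,s=None):
    c,A,o=pose(n,s); p=(np.atleast_2d(P)-o)@A
    if n=='wrist':
        r=np.linalg.norm(p[:,:2],axis=1)[:,None]+1e-9; th=np.arctan2(r[:,0],p[:,2])[:,None]
        a=p[:,:2]/r*th
    else: a=p[:,:2]/p[:,2:]
    return a*c['fx']+[c['cx'],c['cy']]
def rect(n,mask,z,s=None):
    "metric rectangle of mask's largest blob at height z: centre, sides (short,long), yaw of long side"
    cs=cv2.findContours(mask.astype(np.uint8),cv2.RETR_EXTERNAL,cv2.CHAIN_APPROX_NONE)[0]
    c=max(cs,key=cv2.contourArea)[:,0]
    P=ray(n,c,z,s)[:,:2].astype(np.float32); return rinfo(P)
def rinfo(P):
    (m,wh,_)=r=cv2.minAreaRect(P); b=cv2.boxPoints(r)
    e=max(b[1]-b[0],b[2]-b[1],key=np.linalg.norm)
    return np.round(m,1),np.round(sorted(wh),1),round(float(np.arctan2(e[1],e[0])%np.pi),3)
E
python3 - <<'E'
from h import *
s=sense(); print(proj('top',[s['tool_pos'],[0,0,0],[350,0,0]]).round())
i=cv2.imread('pics/top0.png')
for n in ['tin_tray','sensor_tray','red_tray','pale_tray','round_tin','black_mic','dropper_bottle']:
  for cam in ('top','scene'):
    if cam=='scene': cams.snapshot('scene')
    elif 1: cams.snapshot('top')
    for d in cams.outline_of(cam,n)[:2]:
        print(n,cam,round(d['p'],2),np.round(d['centre']),*rect(cam,d['mask'],85 if n=='round_tin' else 3.5))
c=cv2.resize(i[260:330,270:360],None,fx=6,fy=6,interpolation=cv2.INTER_CUBIC); cv2.imwrite('pics/crop0.png',c)
E
```

```text
[[ 27. 551.]
 [395. 521.]
 [361. 344.]]
tin_tray top 0.94 [275. 230.] [630.8 148.1] [75.  75.1] 1.964
tin_tray scene 0.74 [316. 231.] [632.6 146.3] [76.8 79.6] 0.419
sensor_tray top 0.83 [452. 291.] [ 434.2 -228.3] [66.4 85.9] 1.607
sensor_tray scene 0.64 [386. 407.] [ 437.2 -229.5] [69.2 86. ] 1.608
sensor_tray scene 0.35 [261. 189.] [637.5 364.9] [ 36.8 148.5] 0.953
red_tray top 0.56 [223. 326.] [442.7 288.9] [ 58.6 119.3] 1.935
red_tray top 0.3 [312. 290.] [478.7  86.6] [54.9 55.1] 1.391
red_tray scene 0.59 [214. 240.] [445.4 287.4] [ 58.9 121.1] 1.933
pale_tray top 0.6 [372. 231.] [587.8 -72.4] [ 82.3 111.8] 1.279
pale_tray scene 0.85 [377. 300.] [590.4 -71.6] [ 86.7 118.4] 1.286
round_tin top 0.94 [312. 291.] [470.8  85.8] [48.6 49.8] 0.926
round_tin top 0.92 [314. 201.] [660.9  44.8] [46.4 52.8] 2.96
round_tin scene 0.87 [420. 342.] [ 522.  -217.5] [45.2 55.7] 0.279
round_tin scene 0.84 [368. 241.] [626.2  -4.5] [44.1 61.4] 0.756
black_mic top 0.62 [469. 215.] [ 593.1 -295.6] [ 74.9 117.8] 0.019
black_mic top 0.21 [310. 291.] [478.7  86.6] [54.9 55.1] 1.391
black_mic scene 0.88 [473. 372.] [ 599.7 -291.7] [ 75.2 126.5] 0.07
dropper_bottle top 0.85 [197. 253.] [608.7 326.6] [35.8 54.3] 0.624
dropper_bottle scene 0.74 [262. 190.] [634.1 361.9] [ 34.4 147.1] 0.96
dropper_bottle scene 0.51 [386. 406.] [ 437.1 -228.5] [69.9 86.4] 1.608
```

View pics/crop0.png

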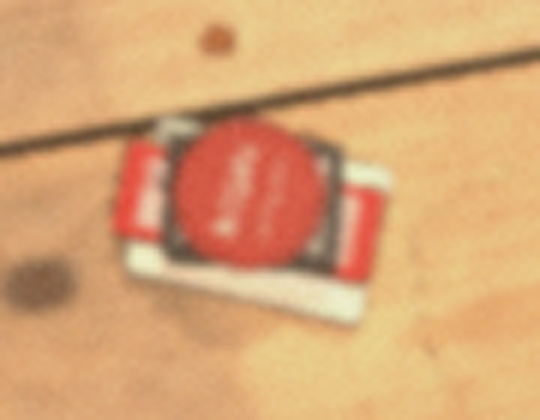

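{"fn": "arm_command", "kwargs": {"series": [{"hand": 1, "translation": [-3.65, -3.36, 0], "rotation": [0, 0, 0]}, {"hand": 1, "translation": [-3.65, -3.36, 0], "rotation": [0, 0, 0]}, {"hand": 1, "translation": [-3.65, -3.36, 0], "rotation": [0, 0, 0]}, {"hand": 1, "translation": [-3.65, -3.36, 0], "rotation": [0, 0, 0]}, {"hand": 1, "translation": [-3.65, -3.36, 0], "rotation": [0, 0, 0]}, {"hand": 1, "translation": [-3.65, -3.36, 0], "rotation": [0, 0, 0]}, {"hand": 1, "translation": [-3.65, -3.36, 0], "rotation": [0, 0, 0]}, {"hand": 1, "translation": [-3.65, -3.36, 0], "rotation": [0, 0, 0]}]}}

```text
time: 3.05
tool_pos: [363.6, 250.3, 222.9]
ee_rot: [0.121, 0.993, 0.0, 0.0]
force: [0.4, -0.3, -0.1]
width: 87.6
gripper_force: 0.0
```

{"fn": "arm_command", "kwargs": {"series": [{"hand": 1, "translation": [-3.65, -3.36, 0], "rotation": [0, 0, 0]}, {"hand": 1, "translation": [-3.65, -3.36, 0], "rotation": [0, 0, 0]}, {"hand": 1, "translation": [-3.65, -3.36, 0], "rotation": [0, 0, 0]}, {"hand": 1, "translation": [-3.65, -3.36, 0], "rotation": [0, 0, 0]}, {"hand": 1, "translation": [0, 0, 0], "rotation": [0, 0, 0]}, {"hand": 1, "translation": [0, 0, 0], "rotation": [0, 0, 0]}]}}

```text
time: 3.8
tool_pos: [471.8, 86.4, 222.5]
ee_rot: [0.121, 0.993, 0.0, -0.0]
force: [0.1, 0.5, -0.1]
width: 87.5
gripper_force: 0.0
```

```bash
cat >> h.py <<'E'
def grab(tag):
    s=sense(); i=cams.snapshot('wrist'); cv2.imwrite(f'pics/{tag}.png',i); return s,i
def hsv(i,hl,hh,sl,sh,vl,vh): return cv2.inRange(cv2.cvtColor(i,cv2.COLOR_BGR2HSV),(hl,sl,vl),(hh,sh,vh))>0
def go(x,y,z,yaw=None,s=None):
    "prints rotation about tool z (deg) and, in axes after it, translation in cm"
    s=s or sense(); A=R.from_quat(s['ee_rot']).as_matrix()
    c=np.arctan2(A[1,1],A[0,1]); d=0
    if yaw is not None: d=(yaw-c+np.pi/2)%np.pi-np.pi/2
    tilt=A[:,2]
    B=A@R.from_rotvec([0,0,-d]).as_matrix()
    t=B.T@(np.array([x,y,z])-s['tool_pos'])/10
    print('at',np.round(s['tool_pos'],1),'yaw',round(c,3),'toolz',tilt.round(3),'-> rotz deg',round(-np.degrees(d),1),'then cm',t.round(2),'j',np.round(s['joints'],2))
E
python3 - <<'E'
from h import *
s,i=grab('w1'); print(s['time'],s['tool_pos'],s['ee_rot'],s['force'])
for d in cams.place_of('wrist','round_tin')[:2]: print(d['p'],d['centre'],ray('wrist',d['centre'],63,s))
E
```

```text
3.8 [471.8163867   86.39535904 222.48494915] [ 1.21042334e-01  9.92647212e-01  1.35783961e-04 -4.97769483e-04] [ 0.13498195  0.54159184 -0.05004796]
0.84 [589.5, 196.2] [[508.51778443 378.4521405   63.        ]]
0.76 [315.9, 225.7] [[472.82637185  86.69309878  63.        ]]
```

View pics/w1.png

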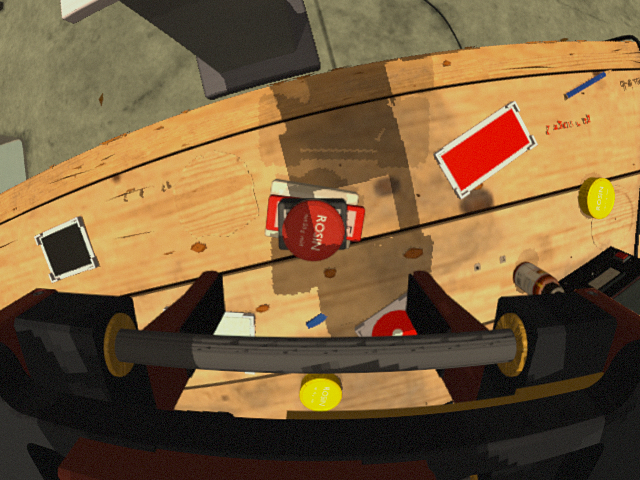

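```bash
python3 - <<'E'
from h import *
s=sense(); i=cv2.imread('pics/w1.png')
m=hsv(i,0,8,110,255,60,255)|hsv(i,172,179,110,255,60,255)
k=np.zeros_like(m); k[185:270,275:355]=1
m=cv2.morphologyEx((m&k).astype(np.uint8),cv2.MORPH_OPEN,np.ones((25,25)))
c=max(cv2.findContours(m,0,1)[0],key=cv2.contourArea)[:,0]
print(c.min(0),c.max(0)); P=ray('wrist',c,85,s)[:,:2].astype(np.float32); print(cv2.minEnclosingCircle(P))
go(472,86.5,66)
E
```

```text
Traceback (most recent call last):
ValueError: max() iterable argument is empty
```

{"fn": "arm_command", "kwargs": {"series": [{"hand": 1, "translation": [0, 0, 4], "rotation": [0, 0, 0]}, {"hand": 1, "translation": [0, 0, 4], "rotation": [0, 0, 0]}, {"hand": 1, "translation": [0, 0, 4], "rotation": [0, 0, 0]}, {"hand": 1, "translation": [0, 0, 2.5], "rotation": [0, 0, 0]}, {"hand": 1, "translation": [0, 0, 1.1], "rotation": [0, 0, 0]}, {"hand": 1, "translation": [0, 0, 0], "rotation": [0, 0, 0]}, {"hand": 1, "translation": [0, 0, 0], "rotation": [0, 0, 0]}]}}

```text
time: 4.78
tool_pos: [473.2, 86.5, 67.6]
ee_rot: [0.12, 0.993, 0.0, 0.001]
force: [-0.1, -0.4, 0.6]
width: 88.1
gripper_force: 0.0
```

{"fn": "arm_command", "kwargs": {"series": [{"hand": 0.1, "translation": [0, 0, 0], "rotation": [0, 0, 0]}, {"hand": 0.1, "translation": [0, 0, 0], "rotation": [0, 0, 0]}, {"hand": 0.1, "translation": [0, 0, 0], "rotation": [0, 0, 0]}, {"hand": 0.1, "translation": [0, 0, 0], "rotation": [0, 0, 0]}, {"hand": 0.1, "translation": [0, 0, 0], "rotation": [0, 0, 0]}, {"hand": 0.1, "translation": [0, 0, 0], "rotation": [0, 0, 0]}]}}

```text
time: 5.52
tool_pos: [472.4, 86.1, 66.7]
ee_rot: [0.121, 0.993, -0.0, -0.0]
force: [-1.1, -0.6, 2.5]
width: 49.1
gripper_force: 30.0
```

{"fn": "arm_command", "kwargs": {"series": [{"hand": -0.1, "translation": [0, 0, 0], "rotation": [0, 0, 0]}, {"hand": -0.1, "translation": [0, 0, -2], "rotation": [0, 0, 0]}, {"hand": -0.1, "translation": [0, 0, -4], "rotation": [0, 0, 0]}, {"hand": -0.1, "translation": [0, 0, -4], "rotation": [0, 0, 0]}, {"hand": -0.1, "translation": [-2, 1.4, 0], "rotation": [0, 0, 0]}, {"hand": -0.1, "translation": [-3, 2.1, 0], "rotation": [0, 0, 0]}, {"hand": -0.1, "translation": [-3, 2.1, 0], "rotation": [0, 0, 0]}, {"hand": -0.1, "translation": [-3, 2.1, 0], "rotation": [0, 0, 0]}]}}

```text
time: 6.52
tool_pos: [598.4, 135.1, 166.3]
ee_rot: [0.121, 0.993, -0.0, -0.0]
force: [0.0, 0.3, -0.2]
width: 49.3
gripper_force: 30.0
```

{"fn": "arm_command", "kwargs": {"series": [{"hand": -0.1, "translation": [-3, 2, 0], "rotation": [0, 0, 0]}, {"hand": -0.1, "translation": [0, 0, 0], "rotation": [0, 0, 0]}, {"hand": -0.1, "translation": [0, 0, 0], "rotation": [0, 0, 0]}]}}

```text
time: 6.9
tool_pos: [630.3, 146.7, 165.8]
ee_rot: [0.121, 0.993, -0.0, -0.001]
force: [-0.5, -0.8, -0.6]
width: 49.2
gripper_force: 30.0
```

```bash
cat >> h.py <<'E'
def outl(label,z,s,cam='wrist',n=2):
    for d in cams.outline_of(cam,label)[:n]: print(label,cam,round(d['p'],2),np.round(d['centre']),*rect(cam,d['mask'],z,s))
def plc(label,z,s,cam='wrist',n=2):
    for d in cams.place_of(cam,label)[:n]: print('place',label,cam,round(d['p'],2),np.round(d['centre']),ray(cam,d['centre'],z,s)[0].round(1))
E
python3 - <<'E'
from h import *
s,i=grab('w2'); print(s['width'],s['force'])
outl('tin_tray',3.5,s); plc('tin_tray',0,s); plc('round_tin',s['tool_pos'][2]-3.5,s)
cams.snapshot('top'); plc('tin_tray',0,s,'top');
cams.snapshot('scene'); plc('tin_tray',0,s,'scene');outl('sensor_box',63,s,'scene')
outl('red_box',33,s,'scene')
outl('pale_box',21,s,'scene')
go(631.3,147.5,7.5)
E
```

```text
49.23042379987606 [-0.48776329 -0.78812627 -0.59419913]
tin_tray wrist 0.81 [316. 222.] [632.5 144.7] [75.5 76.2] 1.966
place tin_tray wrist 0.92 [312. 227.] [632.9 143.    0. ]
place tin_tray wrist 0.6 [315. 296.] [698.3 129.8   0. ]
place round_tin wrist 0.85 [318. 292.] [631.5 147.9 162.3]
place round_tin wrist 0.84 [222. 301.] [625.4 100.5 162.3]
place tin_tray scene 0.88 [317. 231.] [635.4 153.    0. ]
sensor_box scene 0.97 [284. 271.] [466.3  74.3] [52.1 84.4] 1.302
red_box scene 0.44 [286. 290.] [454.7  46.6] [25.4 37.8] 2.651
pale_box scene 0.93 [275. 294.] [464.6  73.3] [60.2 96.6] 1.149
at [631.5 146.8 166.8] yaw 1.329 toolz [ 0. -0. -1.] -> rotz deg -0.0 then cm [ 0.04  0.07 15.93] j [ 0.12  0.48  1.46 -0.    1.2  -1.21]
```

View pics/w2.png

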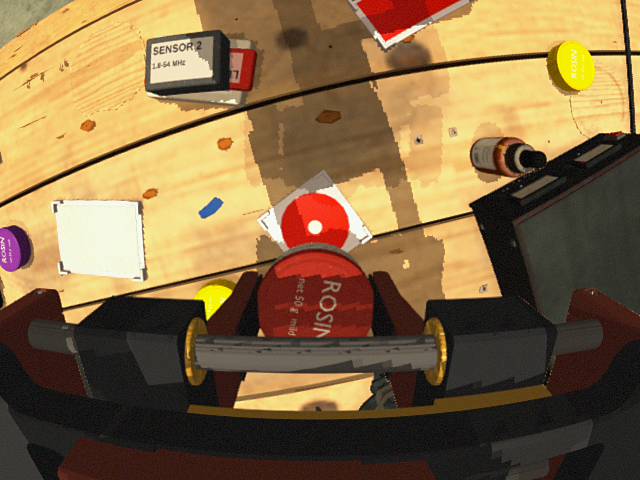

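{"fn": "arm_command", "kwargs": {"series": [{"hand": -0.1, "translation": [0, 0, 3], "rotation": [0, 0, -9.1]}, {"hand": -0.1, "translation": [0, 0, 3], "rotation": [0, 0, -9.1]}, {"hand": -0.1, "translation": [0, 0, 3], "rotation": [0, 0, -9.1]}, {"hand": -0.1, "translation": [0, 0, 3], "rotation": [0, 0, -9.1]}, {"hand": -0.1, "translation": [0, 0, 2], "rotation": [0, 0, 0]}, {"hand": -0.1, "translation": [0, 0, 1], "rotation": [0, 0, 0]}, {"hand": -0.1, "translation": [0, 0, 0], "rotation": [0, 0, 0]}, {"hand": -0.1, "translation": [0, 0, 0], "rotation": [0, 0, 0]}]}}

```text
time: 8.45
tool_pos: [632.4, 146.9, 17.7]
ee_rot: [-0.195, 0.981, -0.0, 0.001]
force: [0.5, -0.4, 0.3]
width: 48.9
gripper_force: 30.0
```

```bash
python3 - <<'E'
from h import *
go(632,146.3,7.5,1.964)
E
```

```text
at [632.4 146.9  17.7] yaw 1.963 toolz [ 0.002  0.    -1.   ] -> rotz deg -0.0 then cm [ 0.07 -0.04  1.02] j [ 0.12  0.65  1.58 -0.    0.91 -1.84]
```

{"fn": "arm_command", "kwargs": {"series": [{"hand": -0.1, "translation": [0, 0, 0.5], "rotation": [0, 0, 0]}, {"hand": -0.1, "translation": [0, 0, 0.5], "rotation": [0, 0, 0]}, {"hand": -0.1, "translation": [0, 0, 0], "rotation": [0, 0, 0]}, {"hand": 0.2, "translation": [0, 0, 0], "rotation": [0, 0, 0]}, {"hand": 0.5, "translation": [0, 0, 0], "rotation": [0, 0, 0]}, {"hand": 0.5, "translation": [0, 0, 0], "rotation": [0, 0, 0]}, {"hand": 0.5, "translation": [0, 0, 0], "rotation": [0, 0, 0]}]}}

```text
time: 9.32
tool_pos: [631.5, 146.8, 6.6]
ee_rot: [-0.195, 0.981, -0.0, -0.0]
force: [0.4, -0.5, 0.2]
width: 66.0
gripper_force: 0.0
```

{"fn": "arm_command", "kwargs": {"series": [{"hand": 0.5, "translation": [0, 0, -2], "rotation": [0, 0, 0]}, {"hand": 0.5, "translation": [0, 0, -4], "rotation": [0, 0, 0]}, {"hand": 0.5, "translation": [0, 0, -5], "rotation": [0, 0, 0]}, {"hand": 0.5, "translation": [0, 0, -5], "rotation": [0, 0, 0]}, {"hand": 0.5, "translation": [0, 0, -3], "rotation": [0, 0, 0]}, {"hand": 0.5, "translation": [0, 0, 0], "rotation": [0, 0, 0]}]}}

```text
time: 10.07
tool_pos: [633.7, 147.1, 201.1]
ee_rot: [-0.196, 0.981, -0.0, 0.004]
force: [-0.3, 0.4, -0.3]
width: 66.1
gripper_force: 0.0
```

```bash
python3 - <<'E'
from h import *
s,i=grab('w3')
plc('round_tin',3.5,s);plc('tin_tray',0,s)
outl('round_tin',25.5,s)
cams.snapshot('top'); plc('round_tin',3.5,s,'top'); outl('round_tin',25.5,s,'top'); outl('tin_tray',3.5,s,'top'); outl('sensor_box',63,s,'top'); outl('pale_box',21,s,'top')
go(467,87,222,1.329)
E
```

```text
place round_tin wrist 0.86 [317. 218.] [635.1 148.9   3.5]
place round_tin wrist 0.81 [58. 56.] [ 568.9 -199.8    3.5]
round_tin wrist 0.82 [198. 222.] [680.9  43.3] [51.1 54.8] 2.238
round_tin wrist 0.77 [315. 219.] [631.1 146.9] [52.1 52.4] 1.495
place round_tin top 0.89 [430. 230.] [ 568.  -204.3    3.5]
place round_tin top 0.8 [151. 297.] [531.3 434.1   3.5]
round_tin top 0.84 [148. 299.] [526.3 432.3] [49.2 56.2] 1.391
round_tin top 0.64 [316. 202.] [678.9  32.4] [28.5 52.4] 0.133
at [631.2 146.7 195.8] yaw 1.964 toolz [-0.001 -0.    -1.   ] -> rotz deg 36.4 then cm [14.51 -9.73 -2.59] j [ 0.12  0.45  1.43 -0.    1.26 -1.84]
```

{"fn": "arm_command", "kwargs": {"series": [{"hand": 0.5, "translation": [4.5, 0.2, -0.5], "rotation": [0, 0, 0]}, {"hand": 0.5, "translation": [4.5, 0.2, -0.5], "rotation": [0, 0, 0]}, {"hand": 0.5, "translation": [4.5, 0.2, -0.5], "rotation": [0, 0, 0]}, {"hand": 0.5, "translation": [4, 0.1, -0.5], "rotation": [0, 0, 0]}, {"hand": 0.5, "translation": [0, 0, 0], "rotation": [0, 0, 10]}, {"hand": 0.5, "translation": [0, 0, 0], "rotation": [0, 0, 10]}, {"hand": 0.5, "translation": [0, 0, 0], "rotation": [0, 0, 10]}, {"hand": 0.5, "translation": [0, 0, 0], "rotation": [0, 0, 10]}]}}

```text
time: 11.58
tool_pos: [467.2, 86.2, 216.6]
ee_rot: [0.155, 0.988, -0.0, -0.0]
force: [-0.8, 0.3, -0.4]
width: 65.8
gripper_force: 0.0
```

{"fn": "arm_command", "kwargs": {"series": [{"hand": 0.5, "translation": [0, 0, 0], "rotation": [0, 0, 10.5]}, {"hand": 0.5, "translation": [0, 0, 0], "rotation": [0, 0, 10.5]}, {"hand": 0.5, "translation": [0, 0, 0], "rotation": [0, 0, 10.5]}, {"hand": 0.5, "translation": [0, 0, 0], "rotation": [0, 0, 10.5]}, {"hand": 0.5, "translation": [0, 0, 0], "rotation": [0, 0, 10.5]}, {"hand": 0.5, "translation": [0, 0, 0], "rotation": [0, 0, 10.5]}, {"hand": 0.5, "translation": [0, 0, 0], "rotation": [0, 0, 10.5]}, {"hand": 0.5, "translation": [0, 0, 0], "rotation": [0, 0, 10.5]}]}}

```text
time: 12.58
tool_pos: [467.2, 86.2, 216.5]
ee_rot: [0.776, 0.631, -0.0, -0.0]
force: [-0.1, 0.2, 0.3]
width: 66.3
gripper_force: 0.0
```

{"fn": "arm_command", "kwargs": {"series": [{"hand": 0.5, "translation": [0, 0, 0], "rotation": [0, 0, 2]}, {"hand": 0.5, "translation": [0, 0, 0], "rotation": [0, 0, 0]}]}}

```text
time: 12.82
tool_pos: [467.2, 86.2, 216.6]
ee_rot: [0.784, 0.62, -0.0, -0.0]
force: [1.0, -0.6, -0.1]
width: 65.7
gripper_force: 0.0
```

```bash
python3 - <<'E'
from h import *
s,i=grab('w4')
outl('sensor_box',63,s); outl('red_box',33,s);outl('pale_box',21,s);plc('sensor_box',33,s)
cams.snapshot('top'); outl('sensor_box',63,s,'top'); outl('pale_box',21,s,'top')
go(467,87,222)
E
```

```text
sensor_box wrist 0.88 [321. 226.] [473.8  85.6] [44.4 64.1] 1.339
red_box wrist 0.82 [321. 178.] [485.4 122.5] [19.7 35.4] 2.909
red_box wrist 0.41 [296. 217.] [450.   94.1] [13.6 85.3] 1.198
pale_box wrist 0.55 [297. 214.] [448.9  92. ] [13.7 88.1] 1.196
place sensor_box wrist 0.73 [322. 223.] [472.5  80.9  33. ]
sensor_box top 0.68 [195. 256.] [594.1 311.6] [34.  53.2] 0.759
pale_box top 0.4 [328. 309.] [431.   55.4] [ 6.4 12.7] 2.959
at [467.2  86.2 216.7] yaw -0.234 toolz [-0. -0. -1.] -> rotz deg -0.0 then cm [ 0.08 -0.04 -0.53] j [ 0.04  0.18  1.78 -0.    1.18  0.27]
```

View pics/w4.png

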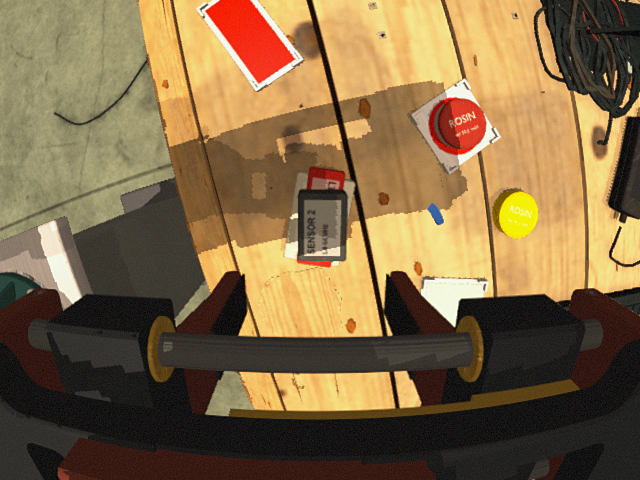

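{"fn": "arm_command", "kwargs": {"series": [{"hand": 0.8, "translation": [0, 0.65, 3], "rotation": [0, 0, 0]}, {"hand": 0.8, "translation": [0, 0, 4], "rotation": [0, 0, 0]}, {"hand": 0.8, "translation": [0, 0, 4], "rotation": [0, 0, 0]}, {"hand": 0.8, "translation": [0, 0, 3], "rotation": [0, 0, 0]}, {"hand": 0.8, "translation": [0, 0, 2.5], "rotation": [0, 0, 0]}, {"hand": 0.8, "translation": [0, 0, 1.35], "rotation": [0, 0, 0]}, {"hand": 0.8, "translation": [0, 0, 0], "rotation": [0, 0, 0]}, {"hand": 0.8, "translation": [0, 0, 0], "rotation": [0, 0, 0]}]}}

```text
time: 14.22
tool_pos: [474.3, 84.7, 38.9]
ee_rot: [0.785, 0.619, 0.0, 0.0]
force: [-0.2, 0.2, 0.2]
width: 78.9
gripper_force: 0.0
```

{"fn": "arm_command", "kwargs": {"series": [{"hand": -0.1, "translation": [0, 0, 0], "rotation": [0, 0, 0]}, {"hand": -0.1, "translation": [0, 0, 0], "rotation": [0, 0, 0]}, {"hand": -0.1, "translation": [0, 0, 0], "rotation": [0, 0, 0]}, {"hand": -0.1, "translation": [0, 0, 0], "rotation": [0, 0, 0]}, {"hand": -0.1, "translation": [0, 0, 0], "rotation": [0, 0, 0]}, {"hand": -0.1, "translation": [0, 0, 0], "rotation": [0, 0, 0]}, {"hand": -0.1, "translation": [0, 0, 0], "rotation": [0, 0, 0]}]}}

```text
time: 15.1
tool_pos: [473.6, 84.6, 38.3]
ee_rot: [0.785, 0.619, -0.0, 0.0]
force: [-1.0, -0.1, 5.1]
width: 43.9
gripper_force: 30.0
```

{"fn": "arm_command", "kwargs": {"series": [{"hand": -0.3, "translation": [0, 0, -2], "rotation": [0, 0, 0]}, {"hand": -0.3, "translation": [0, 0, -4], "rotation": [0, 0, 0]}, {"hand": -0.3, "translation": [0, 0, -5], "rotation": [0, 0, 0]}, {"hand": -0.3, "translation": [-3, 0.6, 0], "rotation": [0, 0, 0]}, {"hand": -0.3, "translation": [-5.6, 0.6, 0], "rotation": [0, 0, 0]}, {"hand": -0.3, "translation": [-5.6, 0.6, 0], "rotation": [0, 0, 0]}, {"hand": -0.3, "translation": [-5.6, 0.6, 0], "rotation": [0, 0, 0]}, {"hand": -0.3, "translation": [-5.6, 0.6, 0], "rotation": [0, 0, 0]}]}}

```text
time: 16.1
tool_pos: [443.0, -171.0, 147.9]
ee_rot: [0.785, 0.619, -0.0, -0.0]
force: [0.7, 0.2, -0.5]
width: 43.8
gripper_force: 30.0
```

{"fn": "arm_command", "kwargs": {"series": [{"hand": -0.3, "translation": [-4, 0.4, 0], "rotation": [0, 0, 0]}, {"hand": -0.3, "translation": [-2, 0.2, 0], "rotation": [0, 0, 0]}, {"hand": -0.3, "translation": [0, 0, 0], "rotation": [0, 0, -8]}, {"hand": -0.3, "translation": [0, 0, 0], "rotation": [0, 0, -7.5]}, {"hand": -0.3, "translation": [0, 0, 0], "rotation": [0, 0, 0]}, {"hand": -0.3, "translation": [0, 0, 0], "rotation": [0, 0, 0]}]}}

```text
time: 16.85
tool_pos: [435.5, -228.5, 148.0]
ee_rot: [0.695, 0.719, 0.0, -0.0]
force: [0.3, 0.1, -1.0]
width: 43.5
gripper_force: 30.0
```

```bash
python3 - <<'E'
from h import *
s,i=grab('w5'); print(s['width'])
outl('sensor_tray',3.5,s); plc('sensor_tray',0,s); 
plc('sensor_box',s['tool_pos'][2]-5.2,s)
cams.snapshot('scene'); outl('sensor_tray',3.5,s,'scene');outl('red_box',33,s,'scene');outl('pale_box',21,s,'scene')
go(435.5,-229,8.7,.036)
E
```

```text
43.493926263342665
sensor_tray wrist 0.74 [315. 205.] [ 436.  -209.5] [41.5 65.8] 0.03
place sensor_tray wrist 0.89 [317. 228.] [ 437.  -228.9    0. ]
place sensor_box wrist 0.75 [316. 290.] [ 436.5 -228.9  142.8]
sensor_tray scene 0.91 [390. 410.] [ 437.  -229.7] [68.2 83.6] 1.616
red_box scene 0.65 [281. 276.] [470.   80.5] [ 35.9 102.3] 1.183
pale_box scene 0.77 [280. 291.] [465.4  74.9] [ 63.4 102. ] 1.14
at [ 435.5 -229.1  148.2] yaw 0.035 toolz [-0. -0. -1.] -> rotz deg -0.0 then cm [1.000e-02 0.000e+00 1.395e+01] j [-0.62  0.29  1.83 -0.    1.02 -0.66]
```

View pics/w5.png

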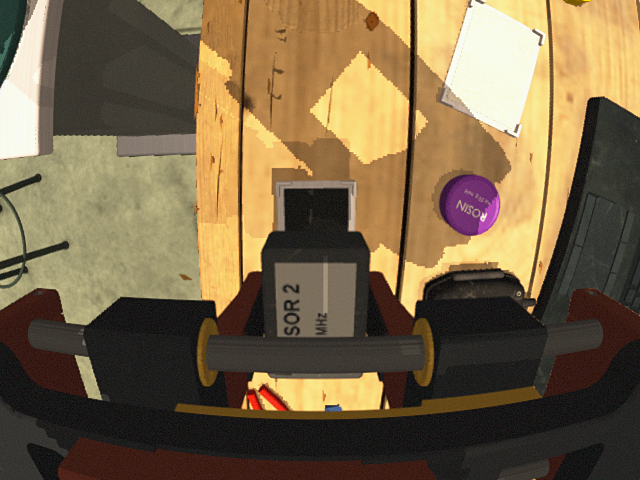

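{"fn": "arm_command", "kwargs": {"series": [{"hand": -0.3, "translation": [0, 0.1, 4], "rotation": [0, 0, 0]}, {"hand": -0.3, "translation": [0, 0, 4], "rotation": [0, 0, 0]}, {"hand": -0.3, "translation": [0, 0, 3], "rotation": [0, 0, 0]}, {"hand": -0.3, "translation": [0, 0, 1.5], "rotation": [0, 0, 0]}, {"hand": -0.3, "translation": [0, 0, 0.8], "rotation": [0, 0, 0]}, {"hand": -0.3, "translation": [0, 0, 0.5], "rotation": [0, 0, 0]}, {"hand": -0.3, "translation": [0, 0, 0.1], "rotation": [0, 0, 0]}, {"hand": -0.3, "translation": [0, 0, 0], "rotation": [0, 0, 0]}]}}

```text
time: 18.25
tool_pos: [436.9, -229.4, 9.7]
ee_rot: [0.694, 0.72, 0.0, 0.001]
force: [-0.0, -0.3, -1.0]
width: 43.9
gripper_force: 30.0
```

{"fn": "arm_command", "kwargs": {"series": [{"hand": 0.1, "translation": [0, 0, 0], "rotation": [0, 0, 0]}, {"hand": 0.3, "translation": [0, 0, 0], "rotation": [0, 0, 0]}, {"hand": 0.3, "translation": [0, 0, 0], "rotation": [0, 0, 0]}, {"hand": 0.3, "translation": [0, 0, -1], "rotation": [0, 0, 0]}, {"hand": 0.3, "translation": [0, 0, -4], "rotation": [0, 0, 0]}, {"hand": 0.3, "translation": [0, 0, -5], "rotation": [0, 0, 0]}, {"hand": 0.3, "translation": [0, 0, -5], "rotation": [0, 0, 0]}, {"hand": 0.3, "translation": [0, 0, -5], "rotation": [0, 0, 0]}]}}

```text
time: 19.25
tool_pos: [436.2, -228.8, 211.6]
ee_rot: [0.694, 0.72, 0.0, 0.0]
force: [-0.1, 0.0, -0.8]
width: 57.0
gripper_force: 0.0
```

```bash
python3 - <<'E'
from h import *
s,i=grab('w6'); print(s['width'])
outl('sensor_tray',3.5,s); plc('sensor_tray',0,s);outl('sensor_box',33.5,s)
cams.snapshot('top'); outl('sensor_box',33.5,s,'top');outl('red_box',33,s,'top');outl('pale_box',21,s,'top')
go(470,84,222,-.234)
E
```

```text
56.965997642071194
sensor_tray wrist 0.58 [312. 185.] [ 436.5 -230.6] [66.2 83.9] 1.607
sensor_box wrist 0.94 [316. 218.] [ 437.1 -229.4] [44.2 64.2] 1.591
sensor_box top 0.92 [460. 283.] [ 434.4 -224.3] [44.3 69. ] 1.586
red_box top 0.61 [310. 297.] [469.3  87.9] [35.4 95. ] 1.194
pale_box top 0.95 [312. 306.] [446.4  92.8] [13.5 84.8] 1.164
at [ 435.4 -228.3  207.7] yaw 0.036 toolz [-0.003  0.002 -1.   ] -> rotz deg 15.5 then cm [31.18 -3.88 -1.39] j [-0.62  0.22  1.75 -0.    1.17 -0.66]
```

{"fn": "arm_command", "kwargs": {"series": [{"hand": 0.3, "translation": [4, 0.6, 0], "rotation": [0, 0, 0]}, {"hand": 0.3, "translation": [5.5, 0.8, 0], "rotation": [0, 0, 0]}, {"hand": 0.3, "translation": [5.5, 0.8, 0], "rotation": [0, 0, 0]}, {"hand": 0.3, "translation": [5.5, 0.8, 0], "rotation": [0, 0, 0]}, {"hand": 0.3, "translation": [5.5, 0.8, 0], "rotation": [0, 0, 0]}, {"hand": 0.3, "translation": [5.5, 0.7, 0], "rotation": [0, 0, 0]}, {"hand": 0.3, "translation": [0, 0, 0], "rotation": [0, 0, 8]}, {"hand": 0.3, "translation": [0, 0, 0], "rotation": [0, 0, 8]}]}}

```text
time: 20.65
tool_pos: [469.1, 88.4, 207.6]
ee_rot: [0.788, 0.615, -0.001, -0.001]
force: [0.0, -0.8, -0.9]
width: 57.2
gripper_force: 0.0
```

{"fn": "arm_command", "kwargs": {"series": [{"hand": 0.3, "translation": [0, 0, 0], "rotation": [0, 0, 7.7]}, {"hand": 0.3, "translation": [0, 0, 0], "rotation": [0, 0, 0]}, {"hand": 0.3, "translation": [0, 0, 0], "rotation": [0, 0, 0]}]}}

```text
time: 21.02
tool_pos: [469.8, 87.3, 208.4]
ee_rot: [0.827, 0.563, -0.001, -0.0]
force: [0.1, -0.4, -0.0]
width: 57.0
gripper_force: 0.0
```

```bash
python3 - <<'E'
from h import *
s,i=grab('w7'); print(s['width'])
outl('red_box',33,s); plc('red_box',21,s);outl('pale_box',21,s);plc('pale_box',0,s)
go(470,87,26.5,-.377)
E
```

```text
57.046788446898326
red_box wrist 0.73 [313. 214.] [472.8  87. ] [35.5 94. ] 1.187
place red_box wrist 0.97 [314. 216.] [469.6  89.4  21. ]
pale_box wrist 0.91 [298. 221.] [449.7  91.8] [11.9 87.6] 1.184
at [470.2  87.3 209.1] yaw -0.377 toolz [-0. -0. -1.] -> rotz deg -0.0 then cm [-3.000e-02 -1.000e-02  1.826e+01] j [ 0.04  0.2   1.78 -0.    1.16  0.42]
```

View pics/w7.png

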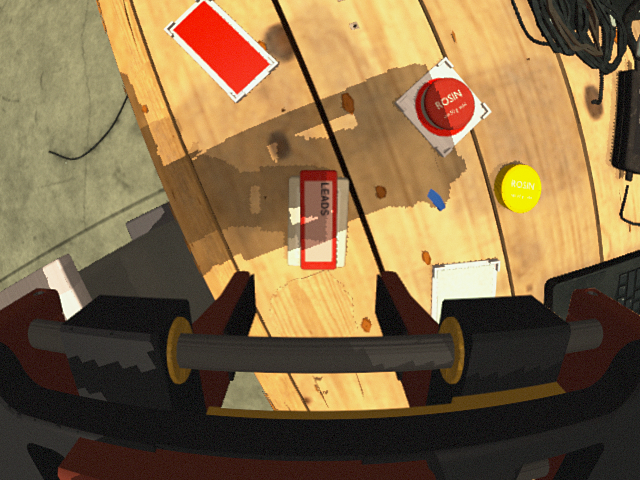

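{"fn": "arm_command", "kwargs": {"series": [{"hand": 0.3, "translation": [0, 0.1, 4], "rotation": [0, 0, 0]}, {"hand": 0.3, "translation": [0, 0, 5], "rotation": [0, 0, 0]}, {"hand": 0.3, "translation": [0, 0, 4], "rotation": [0, 0, 0]}, {"hand": 0.3, "translation": [0, 0, 3], "rotation": [0, 0, 0]}, {"hand": 0.3, "translation": [0, 0, 1.6], "rotation": [0, 0, 0]}, {"hand": 0.3, "translation": [0, 0, 0.8], "rotation": [0, 0, 0]}, {"hand": 0.3, "translation": [0, 0, 0], "rotation": [0, 0, 0]}, {"hand": 0.3, "translation": [0, 0, 0], "rotation": [0, 0, 0]}]}}

```text
time: 22.28
tool_pos: [471.8, 87.0, 25.8]
ee_rot: [0.827, 0.562, 0.001, 0.0]
force: [-0.1, 0.3, 0.3]
width: 57.2
gripper_force: 0.0
```

{"fn": "arm_command", "kwargs": {"series": [{"hand": -0.4, "translation": [0, 0, 0], "rotation": [0, 0, 0]}, {"hand": -0.4, "translation": [0, 0, 0], "rotation": [0, 0, 0]}, {"hand": -0.4, "translation": [0, 0, 0], "rotation": [0, 0, 0]}, {"hand": -0.4, "translation": [0, 0, 0], "rotation": [0, 0, 0]}, {"hand": -0.4, "translation": [0, 0, 0], "rotation": [0, 0, 0]}, {"hand": -0.4, "translation": [0, 0, 0], "rotation": [0, 0, 0]}]}}

```text
time: 23.02
tool_pos: [471.5, 87.0, 25.5]
ee_rot: [0.827, 0.562, 0.0, 0.0]
force: [-0.5, 0.0, 6.3]
width: 34.4
gripper_force: 30.0
```

{"fn": "arm_command", "kwargs": {"series": [{"hand": -0.4, "translation": [0, 0, -2], "rotation": [0, 0, 0]}, {"hand": -0.4, "translation": [0, 0, -4], "rotation": [0, 0, 0]}, {"hand": -0.4, "translation": [0, 0, -5], "rotation": [0, 0, 0]}, {"hand": -0.4, "translation": [3.5, -2, 0], "rotation": [0, 0, 0]}, {"hand": -0.4, "translation": [4.5, -2.5, 0], "rotation": [0, 0, 0]}, {"hand": -0.4, "translation": [4.5, -2.5, 0], "rotation": [0, 0, 0]}, {"hand": -0.4, "translation": [3.7, -2, 0], "rotation": [0, 0, 0]}, {"hand": -0.4, "translation": [1.5, -0.95, 0], "rotation": [0, 0, 0]}]}}

```text
time: 24.02
tool_pos: [443.3, 290.0, 134.8]
ee_rot: [0.827, 0.563, -0.0, -0.0]
force: [1.0, -0.3, -0.9]
width: 34.7
gripper_force: 30.0
```

{"fn": "arm_command", "kwargs": {"series": [{"hand": -0.4, "translation": [0, 0, 0], "rotation": [0, 0, -8.4]}, {"hand": -0.4, "translation": [0, 0, 0], "rotation": [0, 0, -8.5]}, {"hand": -0.4, "translation": [0, 0, 0], "rotation": [0, 0, -8.5]}, {"hand": -0.4, "translation": [0, 0, 0], "rotation": [0, 0, -8.5]}, {"hand": -0.4, "translation": [0, 0, 0], "rotation": [0, 0, -8.5]}, {"hand": -0.4, "translation": [0, 0, 0], "rotation": [0, 0, 0]}, {"hand": -0.4, "translation": [0, 0, 0], "rotation": [0, 0, 0]}]}}

```text
time: 24.9
tool_pos: [443.9, 287.7, 135.0]
ee_rot: [0.57, 0.822, -0.0, -0.0]
force: [0.8, -1.0, -1.6]
width: 34.6
gripper_force: 30.0
```

```bash
python3 - <<'E'
from h import *
s,i=grab('w8'); print(s['width'])
outl('red_tray',3.5,s); plc('red_tray',0,s); 
plc('red_box',s['tool_pos'][2]-4.3,s)
cams.snapshot('top'); outl('red_tray',3.5,s,'top'); outl('pale_box',21,s,'top')
cams.snapshot('scene'); outl('red_tray',3.5,s,'scene')
go(444,288,7.8,.363)
E
```

```text
34.60332805852418
red_tray wrist 0.95 [318. 176.] [428.4 329.1] [26.3 58.3] 0.368
place red_box wrist 0.88 [313. 289.] [443.1 287.7 130.7]
red_tray top 0.87 [235. 321.] [451. 268.] [59.4 75.1] 1.951
pale_box top 0.94 [311. 297.] [466.5  84.9] [58.1 87.5] 1.186
red_tray scene 0.87 [213. 242.] [444.4 289.6] [ 64.4 125.4] 1.916
at [444.  288.2 135.1] yaw 0.362 toolz [ 0. -0. -1.] -> rotz deg -0.1 then cm [-0.02 -0.   12.73] j [ 0.45  0.36  1.76 -0.    1.02  0.08]
```

View pics/w8.png

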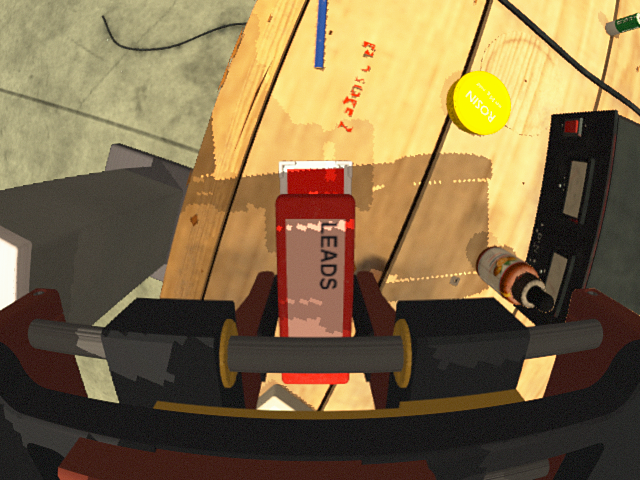

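{"fn": "arm_command", "kwargs": {"series": [{"hand": -0.4, "translation": [0, 0, 4], "rotation": [0, 0, 0]}, {"hand": -0.4, "translation": [0, 0, 3.5], "rotation": [0, 0, 0]}, {"hand": -0.4, "translation": [0, 0, 2.5], "rotation": [0, 0, 0]}, {"hand": -0.4, "translation": [0, 0, 1.4], "rotation": [0, 0, 0]}, {"hand": -0.4, "translation": [0, 0, 0.8], "rotation": [0, 0, 0]}, {"hand": -0.4, "translation": [0, 0, 0.4], "rotation": [0, 0, 0]}, {"hand": -0.4, "translation": [0, 0, 0.1], "rotation": [0, 0, 0]}, {"hand": -0.4, "translation": [0, 0, 0], "rotation": [0, 0, 0]}]}}

```text
time: 26.35
tool_pos: [444.4, 288.4, 8.7]
ee_rot: [0.568, 0.823, 0.0, 0.0]
force: [-0.0, -0.5, 0.1]
width: 34.7
gripper_force: 30.0
```

{"fn": "arm_command", "kwargs": {"series": [{"hand": -0.1, "translation": [0, 0, 0], "rotation": [0, 0, 0]}, {"hand": 0.1, "translation": [0, 0, 0], "rotation": [0, 0, 0]}, {"hand": 0.1, "translation": [0, 0, 0], "rotation": [0, 0, 0]}, {"hand": 0.1, "translation": [0, 0, -1], "rotation": [0, 0, 0]}, {"hand": 0.1, "translation": [0, 0, -4], "rotation": [0, 0, 0]}, {"hand": 0.1, "translation": [0, 0, -5], "rotation": [0, 0, 0]}, {"hand": 0.1, "translation": [0, 0, -5], "rotation": [0, 0, 0]}, {"hand": 0.1, "translation": [0, 0, -5], "rotation": [0, 0, 0]}]}}

```text
time: 27.35
tool_pos: [443.7, 288.1, 210.5]
ee_rot: [0.568, 0.823, 0.0, 0.0]
force: [0.2, 0.4, 1.1]
width: 48.3
gripper_force: 0.0
```

```bash
python3 - <<'E'
from h import *
s,i=grab('w9'); print(s['width'])
outl('red_tray',3.5,s); plc('red_tray',0,s);outl('red_box',15.5,s); plc('red_box',3.5,s)
cams.snapshot('top'); outl('red_box',15.5,s,'top');outl('pale_box',21,s,'top')
go(466.5,85,222,-.385)
E
```

```text
48.293063806797164
red_tray wrist 0.73 [300. 212.] [444.8 285.4] [ 57.4 118.2] 1.934
red_box wrist 0.78 [311. 213.] [444.4 288.2] [33.7 94. ] 1.937
place red_box wrist 0.88 [312. 213.] [440.  288.2   3.5]
red_box top 0.74 [224. 326.] [447.2 277.9] [37.  70.6] 1.934
pale_box top 0.56 [313. 297.] [466.9  84.1] [58.3 86.8] 1.167
at [442.8 287.6 206.7] yaw 0.362 toolz [-0.003 -0.001 -1.   ] -> rotz deg 42.8 then cm [-17.9    9.8   -1.51] j [ 0.45  0.27  1.68 -0.    1.19  0.08]
```

{"fn": "arm_command", "kwargs": {"series": [{"hand": 1, "translation": [-4, -1, 0], "rotation": [0, 0, 0]}, {"hand": 1, "translation": [-5, -1.2, 0], "rotation": [0, 0, 0]}, {"hand": 1, "translation": [-5, -1.3, 0], "rotation": [0, 0, 0]}, {"hand": 1, "translation": [-4, -1, 0], "rotation": [0, 0, 0]}, {"hand": 1, "translation": [-1.8, -0.5, 0], "rotation": [0, 0, 0]}, {"hand": 1, "translation": [0, 0, 0], "rotation": [0, 0, 8.6]}, {"hand": 1, "translation": [0, 0, 0], "rotation": [0, 0, 8.6]}, {"hand": 1, "translation": [0, 0, 0], "rotation": [0, 0, 8.6]}]}}

```text
time: 28.75
tool_pos: [466.4, 85.1, 206.8]
ee_rot: [0.739, 0.673, -0.001, -0.001]
force: [0.2, 0.8, -0.3]
width: 87.8
gripper_force: 0.0
```

{"fn": "arm_command", "kwargs": {"series": [{"hand": 1, "translation": [0, 0, 0], "rotation": [0, 0, 8.6]}, {"hand": 1, "translation": [0, 0, 0], "rotation": [0, 0, 8.6]}, {"hand": 1, "translation": [0, 0, 0], "rotation": [0, 0, 0]}, {"hand": 1, "translation": [0, 0, 0], "rotation": [0, 0, 0]}]}}

```text
time: 29.25
tool_pos: [466.9, 85.3, 207.5]
ee_rot: [0.829, 0.559, -0.001, -0.0]
force: [0.5, 0.0, -0.7]
width: 87.7
gripper_force: 0.0
```

```bash
python3 - <<'E'
from h import *
s,i=grab('w10'); print(s['width'])
outl('pale_box',21,s); plc('pale_box',0,s)
go(468,85,6,-.388)
E
```

```text
87.74148374358167
pale_box wrist 0.64 [318. 219.] [470.   82.8] [57.6 89.6] 1.17
place pale_box wrist 0.94 [320. 217.] [470.9  81.3   0. ]
at [467.2  85.3 207.9] yaw -0.387 toolz [-0.001 -0.    -1.   ] -> rotz deg 0.1 then cm [1.000e-02 9.000e-02 2.019e+01] j [ 0.04  0.19  1.79 -0.    1.16  0.42]
```

{"fn": "arm_command", "kwargs": {"series": [{"hand": 1, "translation": [-0.1, 0.2, 4], "rotation": [0, 0, 0.5]}, {"hand": 1, "translation": [0, 0, 5], "rotation": [0, 0, 0]}, {"hand": 1, "translation": [0, 0, 5], "rotation": [0, 0, 0]}, {"hand": 1, "translation": [0, 0, 3], "rotation": [0, 0, 0]}, {"hand": 1, "translation": [0, 0, 2], "rotation": [0, 0, 0]}, {"hand": 1, "translation": [0, 0, 1], "rotation": [0, 0, 0]}, {"hand": 1, "translation": [0, 0, 0], "rotation": [0, 0, 0]}, {"hand": 1, "translation": [0, 0, 0], "rotation": [0, 0, 0]}]}}

```text
time: 30.4
tool_pos: [469.6, 83.7, 8.9]
ee_rot: [0.833, 0.554, 0.001, 0.0]
force: [0.0, -0.1, 0.1]
width: 87.6
gripper_force: 0.0
```

{"fn": "arm_command", "kwargs": {"series": [{"hand": 0.15, "translation": [0, 0, 0], "rotation": [0, 0, 0]}, {"hand": 0.15, "translation": [0, 0, 0], "rotation": [0, 0, 0]}, {"hand": 0.15, "translation": [0, 0, 0], "rotation": [0, 0, 0]}, {"hand": 0.15, "translation": [0, 0, 0], "rotation": [0, 0, 0]}, {"hand": 0.15, "translation": [0, 0, 0], "rotation": [0, 0, 0]}, {"hand": 0.15, "translation": [0, 0, 0], "rotation": [0, 0, 0]}]}}

```text
time: 31.15
tool_pos: [469.1, 83.7, 8.4]
ee_rot: [0.833, 0.554, 0.0, 0.0]
force: [-0.9, 0.3, 5.1]
width: 57.7
gripper_force: 30.0
```

{"fn": "arm_command", "kwargs": {"series": [{"hand": 0, "translation": [0, 0, -2], "rotation": [0, 0, 0]}, {"hand": 0, "translation": [0, 0, -4], "rotation": [0, 0, 0]}, {"hand": 0, "translation": [0, 0, -5], "rotation": [0, 0, 0]}, {"hand": 0, "translation": [-2, 3.5, 0], "rotation": [0, 0, -3]}, {"hand": 0, "translation": [-2.5, 4.5, 0], "rotation": [0, 0, -3.1]}, {"hand": 0, "translation": [-2.5, 4.5, 0], "rotation": [0, 0, 0]}, {"hand": 0, "translation": [-1.7, 3.5, 0], "rotation": [0, 0, 0]}, {"hand": 0, "translation": [0, 0, 0], "rotation": [0, 0, 0]}]}}

```text
time: 32.15
tool_pos: [594.1, -52.4, 117.8]
ee_rot: [0.803, 0.596, 0.0, 0.001]
force: [-0.7, 0.5, -1.2]
width: 57.5
gripper_force: 30.0
```

{"fn": "arm_command", "kwargs": {"series": [{"hand": 0, "translation": [0, 0, 0], "rotation": [0, 0, 0]}, {"hand": 0, "translation": [0, 0, 0], "rotation": [0, 0, 0]}]}}

```text
time: 32.4
tool_pos: [590.4, -49.2, 117.8]
ee_rot: [0.802, 0.598, -0.001, -0.001]
force: [0.1, 0.4, -1.1]
width: 57.4
gripper_force: 30.0
```

```bash
python3 - <<'E'
from h import *
s,i=grab('w11'); print(s['width'])
outl('pale_tray',3.5,s); plc('pale_tray',0,s); 
plc('pale_box',s['tool_pos'][2]-8.2,s)
outl('pale_box',s['tool_pos'][2]+13,s)
cams.snapshot('scene'); outl('pale_tray',3.5,s,'scene')
go(589,-72,11.9,-.289)
E
```

```text
57.382517473425345
pale_tray wrist 0.97 [328. 201.] [605.4 -22.1] [ 4.9 80.8] 2.827
place pale_box wrist 0.64 [316. 292.] [590.2 -52.  109.6]
pale_box wrist 0.9 [317. 274.] [595.1 -35.1] [56.7 62. ] 1.28
at [591.8 -50.  118.3] yaw -0.29 toolz [ 0. -0. -1.] -> rotz deg -0.1 then cm [-2.19  0.36 10.64] j [-0.2   0.46  1.64 -0.    1.05  0.09]
```

View pics/w11.png

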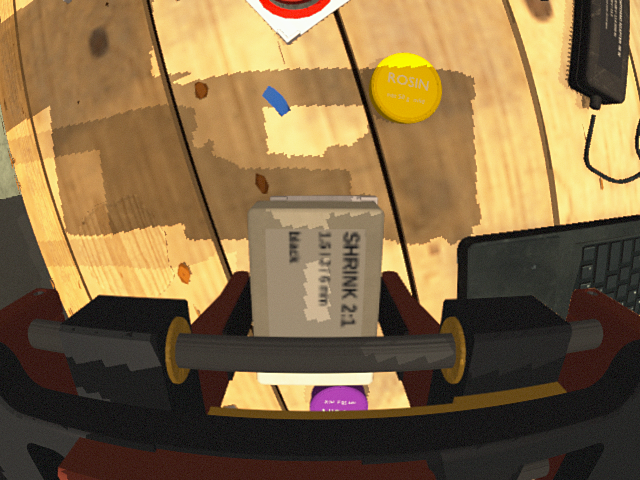

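{"fn": "arm_command", "kwargs": {"series": [{"hand": 0, "translation": [-2.1, 0.5, 1.5], "rotation": [0, 0, 0]}, {"hand": 0, "translation": [0, 0, 3.5], "rotation": [0, 0, 0]}, {"hand": 0, "translation": [0, 0, 2.5], "rotation": [0, 0, 0]}, {"hand": 0, "translation": [0, 0, 1.5], "rotation": [0, 0, 0]}, {"hand": 0, "translation": [0, 0, 0], "rotation": [0, 0, 0]}, {"hand": 0, "translation": [0, 0, 0], "rotation": [0, 0, 0]}]}}

```text
time: 33.5
tool_pos: [591.3, -72.2, 28.8]
ee_rot: [0.802, 0.597, 0.0, 0.0]
force: [0.3, -0.8, -0.0]
width: 57.8
gripper_force: 30.0
```

```bash
python3 - <<'E'
from h import *
go(590.5,-71.5,11.9,-.289)
E
```

```text
at [591.3 -72.2  28.8] yaw -0.291 toolz [ 0.001 -0.    -1.   ] -> rotz deg -0.1 then cm [ 0.04 -0.1   1.68] j [-0.24  0.58  1.7  -0.    0.86  0.05]
```

{"fn": "arm_command", "kwargs": {"series": [{"hand": 0, "translation": [0, -0.1, 0.8], "rotation": [0, 0, 0]}, {"hand": 0, "translation": [0, 0, 0.6], "rotation": [0, 0, 0]}, {"hand": 0, "translation": [0, 0, 0.25], "rotation": [0, 0, 0]}, {"hand": 0, "translation": [0, 0, 0], "rotation": [0, 0, 0]}, {"hand": 0, "translation": [0, 0, 0], "rotation": [0, 0, 0]}]}}

```text
time: 34.12
tool_pos: [589.4, -71.4, 11.9]
ee_rot: [0.802, 0.597, -0.0, -0.0]
force: [-1.4, 0.8, 4.7]
width: 57.8
gripper_force: 30.0
```

{"fn": "arm_command", "kwargs": {"series": [{"hand": 0.4, "translation": [0, 0, 0], "rotation": [0, 0, 0]}, {"hand": 0.6, "translation": [0, 0, 0], "rotation": [0, 0, 0]}, {"hand": 0.6, "translation": [0, 0, 0], "rotation": [0, 0, 0]}, {"hand": 0.6, "translation": [0, 0, -1], "rotation": [0, 0, 0]}, {"hand": 0.6, "translation": [0, 0, -4], "rotation": [0, 0, 0]}, {"hand": 0.6, "translation": [0, 0, -5], "rotation": [0, 0, 0]}, {"hand": 0.6, "translation": [0, 0, -5], "rotation": [0, 0, 0]}, {"hand": 0.6, "translation": [0, 0, -5], "rotation": [0, 0, 0]}]}}

```text
time: 35.12
tool_pos: [589.5, -71.5, 214.1]
ee_rot: [0.802, 0.597, 0.0, 0.0]
force: [0.6, -0.4, -1.0]
width: 70.1
gripper_force: 0.0
```

{"fn": "arm_command", "kwargs": {"series": [{"hand": 0.6, "translation": [0, 0, 0], "rotation": [0, 0, 0]}, {"hand": 0.6, "translation": [0, 0, 0], "rotation": [0, 0, 0]}]}}

```text
time: 35.38
tool_pos: [589.3, -71.4, 211.7]
ee_rot: [0.802, 0.597, -0.0, 0.0]
force: [-0.7, -0.3, -0.7]
width: 70.2
gripper_force: 0.0
```

```bash
python3 - <<'E'
from h import *
s,i=grab('w12'); print(s['width'],s['time'])
outl('pale_tray',3.5,s); outl('pale_box',24.5,s)
cv2.imwrite('pics/top_end.png',cams.snapshot('top'))
for n,z in (('round_tin',25.5),('sensor_box',33.5),('red_box',15.5),('pale_box',24.5)): outl(n,z,s,'top',4 if z==25.5 else 1)
E
```

```text
70.24604655775396 35.375
pale_tray wrist 0.76 [343. 204.] [590.2 -74.1] [ 80.8 111.2] 1.281
pale_box wrist 0.97 [314. 220.] [589.7 -72. ] [56.9 88.7] 1.289
round_tin top 0.85 [312. 200.] [678.3  42.7] [49.5 53.9] 2.96
round_tin top 0.84 [271. 228.] [629.4 148.3] [48.9 52.7] 2.979
round_tin top 0.64 [430. 230.] [ 570.9 -197.4] [34.2 55.6] 1.39
round_tin top 0.6 [148. 298.] [526.3 432.3] [49.2 56.5] 1.391
red_box top 0.79 [220. 327.] [442.7 287.7] [37.1 96. ] 1.938
pale_box top 0.68 [357. 232.] [592.5 -42.9] [39.5 61.5] 2.961
```

View pics/w12.png

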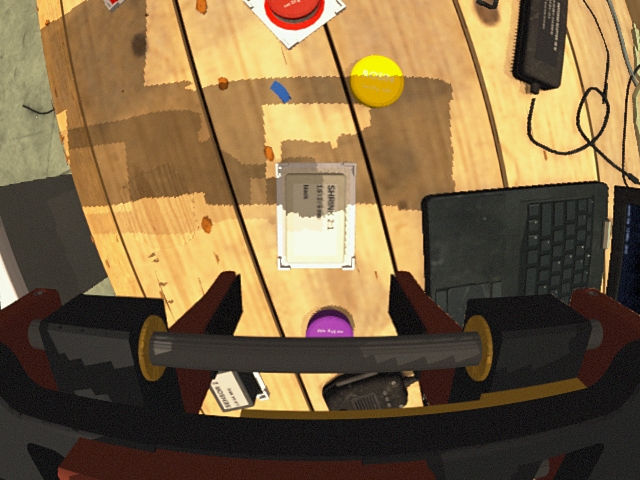

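The off-white box lies in its tray at (317,218), the tin in its tray at (292,5), and the black box in its tray at (235,388). The microphone at (370,390) shows no sign of having moved.

```bash
python3 -c "
from station import bot; print(bot.close_job())"
```

```text
the job is handed in; nothing more can be done
None
```

All four things are in their own trays, each measured within about 4 mm of its tray's centre, and the job was handed in at about 35 s; the hand-in call did not report a verdict.

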